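# Slide a steel strip off the layout plate's edge and load it in the tack jig

### The job

The steel strip on the raised layout plate is too thin to pick up where it lies: slide it over the plate's right-hand edge, the one towards the jig, until a good 35 mm of it sticks out, without letting it fall, so that it can be pinched there and lifted clear. Lay it flat in the channel of the tack jig with its end butted against the end stop and let go. Press and push lightly all the way (well under 30 N), and leave the other things where they are.

Things in the scene. Friction and masses are not known exactly. Their poses are not given: they have to be found in the camera images.
- strip_center (a point): the flat steel strip to be moved: 140 mm long (its y axis), 40 mm wide (its x axis), 3 mm thick, about 0.13 kg, both ends alike, lying flat and free on the layout plate. The point is its centre, half-way up. It slides with dry friction; it is too thin to be picked up where it starts, but where it overhangs an edge the fingers can straddle it and grip it across its 40 mm width
- plate: the raised layout plate: a fixed brownish mill-finish steel plate 240 mm (its x) by 260 mm (its y), 20 mm thick, on two square tubes; its flat top is 70 mm above its origin, which lies on the bench under its centre. Its right-hand edge, towards the jig, is at y = -130 mm in its frame; the tubes stand 30 mm back from it, and beside it is only the bench, 70 mm down
- plate_edge (a point): the middle of the layout plate's right-hand edge, at its top face; the edge runs along this frame's x axis, and outwards is its -y
- jig: the tack jig: a fixed aluminium block, 84 mm (its x) by 100 mm (its y) on a 110 x 130 mm foot, origin on the bench under its centre. Its top, 60 mm above the origin, is the floor of a channel along its y axis, 45 mm wide between fences 80 mm long that rise 8 mm, then flare outwards to 15 mm. A stop 18 mm high closes the channel at y = +40 mm; the floor ends, open, at y = -50 mm
- jig_stop (a point): the point at the middle of the end stop's face where the strip's end butts, 1.5 mm above the channel floor; the channel runs from here along this frame's -y. With the strip fully home its centre lies 70 mm from here along -y and 50 mm of it sticks out of the open end
- nut1: bystander: a hex nut, 28 mm across corners, 13 mm high, lying on the layout plate; origin under its centre
- nut2: bystander: a hex nut, 28 mm across corners, 13 mm high, on the bench; origin under its centre
- offcut: bystander: an offcut of 45 mm square steel tube, 110 mm long; origin under its centre
- tape: bystander: a tape measure, 70 x 35 mm, 65 mm high; origin under its centre
- marker: bystander: a flat brass soapstone holder, 150 x 12 mm, 8 mm high; origin under its centre
- tub: bystander: an open red plastic tub, 110 mm across, 110 mm high; origin under its centre
- spray: bystander: a white spray-fluid bottle, 70 mm across, 190 mm high; origin under its centre
- chipper: bystander: a small hammer lying flat; origin under its centre
Not all that is in view belongs to the job. Of the things that look like the jig, take the one that is farthest from the robot's base at the start. What is shaped like the part that bears strip_center but red is not meant.

How it is judged:
On the way, in this order (a step that is already met when the one before it is completed fails the run):
1. the strip lies flat on the layout plate and sticks out at least 30 mm over its right-hand edge (y of strip_center in the frame of plate_edge between 0 and 0.04 m and z of strip_center in the frame of plate_edge below 0.004 m and angle between strip_center's own z axis and vertical below 0.06 rad and contact force between strip and plate above 0.3 N), for 0.2 s.
2. the strip is held in the fingers, lifted at least 20 mm clear of the layout plate (z of strip_center in the frame of plate_edge above 0.02 m and contact force between the fingers and strip above 2 N and contact force between strip and plate below 0.1 N), for 0.2 s.
At the end, for the whole second after the job is handed in: the strip lies flat (within 0.06 rad) and at rest on the channel floor of the jig (within 2 mm), between the fences, along the channel within 0.08 rad, its far end within 3.5 mm of the end stop, released (y of strip_center in the frame of jig_stop between -0.0735 and -0.067 m and x of strip_center in the frame of jig_stop between -0.004 and 0.004 m and z of strip_center in the frame of jig_stop between -0.002 and 0.002 m and angle between strip_center's own z axis and vertical below 0.06 rad and angle between the y axis of strip_center and the y axis of jig, either way round below 0.08 rad and linear speed of strip below 0.01 m/s and contact force between strip and jig above 0.3 N); the robot touches nothing.
It fails at once if the strip is pressed on the layout plate with more than 30 N (contact force between strip and plate above 30 N).
It fails at once if the strip is pressed on or pushed against the jig with more than 30 N (contact force between strip and jig above 30 N).
It fails at once if the robot presses on the layout plate or the jig with more than 30 N (contact force between any of the arm, the fingers and plate above 30 N or contact force between any of the arm, the fingers and jig above 30 N).
It fails at once if the strip falls to the bench (height (world z) of strip_center below 0.045 m).
It fails at once if a bystander is moved by more than 30 mm (distance of any of nut1, nut2, offcut, tape, marker, tub, spray, chipper from where it was at the start of the episode above 0.03 m).
It also fails if it takes over 72 s, if anything falls off the work surface, if the arm or the gripper's body presses on something with over 40 N, if the wrist force passes 120 N, or if a joint passes its speed limit or range.

### The arm

A 6-joint arm with a two-finger parallel gripper is mounted at the origin on the work surface. World frame = base frame: x ahead of the robot, y to its left, z up, the work surface at z = 0. Lengths are in m, angles in rad, forces in N, time in s.
With the tool pointing down it reaches from about 0.35 to 0.875 m from the base axis. Payload 15.5 kg.
Tool frame: the origin (TCP) lies at the centre of the arm's flange, where the gripper is bolted on; the fingertips stand 173 mm ahead of it and the grasp point (between the pads) lies manip.grasp_offset ahead of it (manip.grasp_offset is the distance from the TCP to the grasp point, in m); z points along the fingers, y is the line along which they close (so a half turn about z gives the same grasp; the last joint's range is limited). The gripper opens to 85 mm and grips with 20 to 120 N. Pads are 22 mm wide; open, the fingers measure 114 mm over their backs; the gripper's body (76 mm by 85 mm) begins 54 mm behind the grasp point. The pads swing forward as they close: fully open they stand 13 mm farther back than shut.
Start: joints at [1.169, 0.494, 1.345, -0, 1.302, -0.096], TCP at [0.188, 0.596, 0.405] pointing down, gripper open.
Joint ranges: [-2.91, 2.91], [-0.82, 2.16], [0.22, 2.67], [-1.22, 4.37], [0.12, 2.79], [-3.08, 3.08]. Speed limits (rad/s): [1.89, 1.89, 2.57, 3.01, 3.01, 3.01].

### API

Orientations are given as a rotation vector (axis times angle).
In Python, from cell import manip gives the robot as it stands.
- The arm moves only by the tool jog_arm, never from a script. Its argument "deltas" is a list of rows, each an object of numbers: "dx", "dy", "dz": the shift along the tool's x, y, z in units of 300 mm (1.0 is 300 mm); "yaw": the turn about the tool's z in units of 2 rad (1.0 is 2 rad). A call has 1 to 12 rows; each row is the pose to reach, as a shift and turn from the pose commanded when the call began, along the tool's axes at that moment; what a row does not reach only later rows make up. A row lasts 1/12 s, in which the tool goes at most 41.7 mm and 7.16 degrees, less where a joint would pass 70% of its speed; a pose out of reach is approached as far as the arm can. A call with a number of a shift or a turn outside -1 to 1 is refused whole. A call with a gripper value outside its range is refused whole. "fingers" is the opening, from 0 (shut) to 1 (fully open), set as the call begins (left out, the last holds). The fingers move at their own pace and stop on an object; "newtons" is the grip in N (left out, the last holds). Time passes only in rows, so rows that repeat a pose let the fingers close. It gives the time, the measured TCP pose, the force, the opening and the grip force at its end, in the units of the state.
- manip.state(): the state, without advancing time (a new reading comes with each control period).
- manip.get_image(name): name is "scene" or "top" or "wrist"; returns a dict with "color" (480x640x3 uint8, red, green, blue), "range_z" (480x640 float32, m along the optical axis (not along the pixel's ray), 0 where there is no reading), "K" (3x3 intrinsics, pixels), "dist_coeffs" ([k1, k2, p1, p2, k3] as OpenCV has them; the pictures are not rectified), "cam_to_world" (4x4, takes a point from camera to world coordinates). Camera axes: x right, y up, looking along -z (the intrinsics and any distortion apply to the point x, -y, -z); pixel columns grow to the right and rows downward; lengths in m; the calibration is good to about 2 mm. A picture is of the moment at which its call begins.
- manip.job_done(): hands the job in; it is judged then, once.
Trained networks look in a picture, given as the dict that the camera call returned (one of the last four; its "shot" number tells which), for a name from the list of things; names that differ only in an ending like _2 or _b are one class to them, and where a whole thing is asked for, a point or a joint stands for the part that bears it (a point fixed in the world has none). Each returns a list of dicts, best first, with "conf" (0 to 1); they miss things now and then, are a little off and sometimes report something else, mostly with a low value. They report only what shows in the picture. A call takes as long as a camera call. They do not tell look-alikes from the thing itself.
- manip.boxes_of(picture, name): "centre" ([x, y, z] in m, in the coordinates of the camera as it stood for that picture, good to about 4 mm: the middle of the surface that is visible of it).
- manip.masks_of(picture, name): "region" (480x640 bool, what is visible of it).
- manip.spot_point(picture, name): "centre" ([x, y, z] in m, in the coordinates of the camera as it stood for that picture, good to about 4 mm: a listed point, or the origin of a listed thing).
The state is a dict: "time": time; "joints": joint angles; "joint_vel": joint speeds; "effort": joint torques, N m; "eef_pos": TCP position; "tcp_rot": TCP orientation; "ft_force": force on the tool from outside, world axes, zero at the start; "ft_torque": the same for the moment, N m; "grip_width": finger opening in m; "grasp_force": force on a finger pad.
Only numpy, scipy, OpenCV 4.12 (cv2) and the standard library are available. Lean on these libraries where they do the work, as an engineer would, in place of code of your own. Each camera call takes 0.05 s, during which the arm holds its last target. There are 200 camera calls.

## Working session

There is one attempt and no reset: what is moved stays moved. The work goes in short steps, Python scripts to look and compute and a tool call to move; the robot and the scene stay as the last step left them, time stands still between calls to the robot, and variables do not carry over. Pictures are saved under pics/ and viewed, at most 10 in all, crops included, and the job is handed in when it is done.

Besides the shell and the picture viewer there is one more tool, called after "Call:" by a JSON object that holds its "method" and its "body". jog_arm: Moves the arm, as the interface text tells. Shifts and turns lie within -1 to 1; 1 stands for 300 mm of shift or 2 rad of turn. Its arguments: {"type":"object","properties":{"deltas":{"type":"array","items":{"type":"object","properties":{"dx":{"type":"number","minimum":-1,"maximum":1},"dy":{"type":"number","minimum":-1,"maximum":1},"dz":{"type":"number","minimum":-1,"maximum":1},"yaw":{"type":"number","minimum":-1,"maximum":1}}}},"fingers":{"type":"number"},"newtons":{"type":"number"}},"required":["deltas"]}

```bash
ls; mkdir -p pics; cat > h.py <<'E'
import numpy as np, cv2
from cell import manip
from scipy.spatial.transform import Rotation as R
def w(p,c):
    T=np.array(p["cam_to_world"]); return T[:3,:3]@np.array(c)+T[:3,3]
def cloud(p):
    h,wd=p["range_z"].shape
    u,v=np.meshgrid(np.arange(wd),np.arange(h))
    n=cv2.undistortPoints(np.stack([u,v],-1).reshape(-1,1,2).astype(np.float64),np.array(p["K"]),np.array(p["dist_coeffs"])).reshape(h,wd,2)
    z=p["range_z"]
    c=np.stack([n[...,0]*z,-n[...,1]*z,-z],-1)
    T=np.array(p["cam_to_world"]); return c@T[:3,:3].T+T[:3,3]
def save(p,n): cv2.imwrite("pics/"+n,cv2.cvtColor(p["color"],cv2.COLOR_RGB2BGR))
E
python3 - <<'E'
from h import *
s=manip.state();print(s, manip.grasp_offset)
for cam in ["top","scene"]:
    p=manip.get_image(cam);save(p,cam+".png");print(cam)
    for n in ["strip_center","plate","plate_edge","jig","jig_stop","nut1","offcut","tape","marker","tub","spray","chipper"]:
        f=manip.spot_point(p,n)
        print(n,[(round(d["conf"],2),np.round(w(p,d["centre"]),3).tolist()) for d in f[:4]])
E
```

```text
pics
{'time': 0.0, 'joints': array([ 1.16948199e+00,  4.94162019e-01,  1.34614937e+00,  3.82622390e-06,
        1.30249318e+00, -9.55369501e-02]), 'joint_vel': array([ 1.25198980e-04, -7.62285212e-04, -1.20823358e-03,  9.32709309e-04,
       -8.39578861e-05,  4.32462102e-04]), 'effort': array([ 4.15609957e-04, -8.82153082e+01, -3.83887303e+01,  2.84372487e-05,
        9.52878763e-03, -1.03866432e-05]), 'eef_pos': array([0.18810309, 0.59585651, 0.40410711]), 'tcp_rot': array([-4.78400538e-01, -3.10464801e+00,  1.84362485e-03]), 'ft_force': array([-0.09645116, -0.36976004,  0.46269249]), 'ft_torque': array([-0.02607993,  0.01422468, -0.04082101]), 'grasp_force': 0.0, 'grip_width': 0.08536602082629002} 0.1547
top
strip_center [(0.97, [0.525, 0.234, 0.071]), (0.55, [0.235, 0.296, 0.001])]
plate [(0.92, [0.521, 0.222, 0.001])]
plate_edge [(0.59, [0.502, 0.094, 0.066])]
jig [(0.79, [0.325, -0.16, -0.002]), (0.78, [0.514, -0.22, 0.001])]
jig_stop [(0.97, [0.34, -0.125, 0.058])]
nut1 [(0.56, [0.433, 0.348, 0.073]), (0.53, [0.701, -0.041, -0.005])]
offcut [(0.73, [0.762, -0.119, -0.002]), (0.
[... 309 characters left out ...]
(0.97, [0.24, 0.288, -0.001]), (0.75, [0.523, 0.23, 0.07]), (0.44, [0.504, 0.097, 0.072])]
plate [(0.94, [0.523, 0.225, -0.002]), (0.7, [0.791, 0.133, -0.003])]
plate_edge [(0.62, [0.508, 0.097, 0.072])]
jig [(0.64, [0.327, -0.163, -0.001]), (0.62, [0.519, -0.218, 0.002])]
jig_stop [(0.94, [0.337, -0.125, 0.06]), (0.69, [0.523, -0.179, 0.057])]
nut1 [(0.6, [0.699, -0.042, -0.0]), (0.58, [0.431, 0.344, 0.071]), (0.37, [0.791, 0.133, -0.0])]
offcut [(0.64, [0.755, -0.126, 0.001]), (0.38, [0.789, 0.132, -0.0])]
tape [(0.67, [0.334, -0.307, 0.0])]
marker [(0.65, [0.526, -0.025, 0.0])]
tub [(0.6, [0.658, -0.437, -0.002])]
spray [(0.64, [0.369, -0.483, 0.0])]
chipper [(0.9, [0.79, 0.132, -0.001])]
```

View pics/top.png

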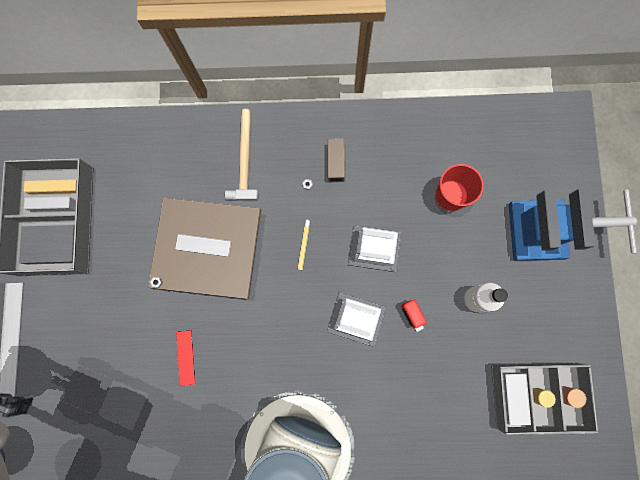

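```bash
python3 - <<'E'
from h import *
p=manip.get_image("top");P=cloud(p);np.savez("top0.npz",P=P,c=p["color"])
def rect(m,n):
    m=m&np.isfinite(P[...,2]); q=P[m]; r=cv2.minAreaRect(q[:,:2].astype(np.float32)*1000)
    print(n,m.sum(),"z",np.median(q[:,2]).round(4),[np.round(x,1) for x in r], np.round(cv2.boxPoints(r)).tolist())
for n in ["strip_center","plate","jig"]:
    for d in manip.masks_of(p,n)[:2]:
        m=d["region"]; rect(m,n+str(round(d["conf"],2)))
        if n=="plate": rect(cv2.erode((m&(abs(P[...,2]-.07)<.006)).astype(np.uint8),np.ones((2,2)))>0,"plate top")
        if n=="jig":
            zz=P[...,2][m]; print(np.histogram(zz,bins=np.arange(-.01,.1,.005)))
            rect(m&(abs(P[...,2]-.06)<.004),"floor"); rect(m&(P[...,2]>.066),"fences")
E
```

```text
strip_center0.78 889 z 0.0718 [array([454.1,  92. ]), array([461.2,  78. ]), np.float64(62.8)] [[314.0, -95.0], [384.0, -131.0], [594.0, 279.0], [525.0, 315.0]]
strip_center0.61 966 z 0.1258 [array([ 334.2, -330.6]), array([ 69.3, 466.9]), np.float64(13.3)] [[247.0, -111.0], [354.0, -566.0], [422.0, -550.0], [314.0, -95.0]]
plate0.67 8311 z 0.069 [array([505.6, 125.3]), array([516.2, 274.1]), np.float64(77.0)] [[314.0, -95.0], [581.0, -157.0], [697.0, 346.0], [430.0, 408.0]]
plate top 6931 z 0.0691 [array([519.6, 227.5]), array([257.8, 236.6]), np.float64(81.6)] [[384.0, 117.0], [618.0, 83.0], [655.0, 338.0], [421.0, 372.0]]
jig0.87 1904 z 0.0576 [array([ 433.2, -196.6]), array([135. , 281.9]), np.float64(75.3)] [[280.0, -226.0], [552.0, -298.0], [587.0, -167.0], [314.0, -95.0]]
(array([  1,   3, 163, 338,  81,  13,  16,   9,   8,  15,   7,  14,  84,
       497, 284, 102, 138, 116,   8,   0,   0]), array([-0.01 , -0.005,  0.   ,  0.005,  0.01 ,  0.015,  0.02 ,  0.025,
        0.03 ,  0.035,  0.04 ,  0.045,  0.05 ,  0.055,  0.06 ,  0.065,
        0.07 ,  0.075,  0.08 ,  0.085,  0.09 ,
[... 406 characters left out ...]
] [[252.0, -208.0], [357.0, -243.0], [399.0, -118.0], [294.0, -82.0]]
(array([  3,   9, 142, 423, 125,  10,   0,   0,   0,   1,   1,   0,  53,
       534, 308, 120, 160, 111,  11,   0,   0]), array([-0.01 , -0.005,  0.   ,  0.005,  0.01 ,  0.015,  0.02 ,  0.025,
        0.03 ,  0.035,  0.04 ,  0.045,  0.05 ,  0.055,  0.06 ,  0.065,
        0.07 ,  0.075,  0.08 ,  0.085,  0.09 ,  0.095]))
floor 750 z 0.0592 [array([ 325.1, -161. ]), array([100.1,  83.4]), np.float64(70.8)] [[269.0, -195.0], [348.0, -222.0], [381.0, -127.0], [302.0, -100.0]]
fences 382 z 0.0736 [array([ 327.9, -154.3]), array([100.7,  69.5]), np.float64(69.6)] [[278.0, -189.0], [343.0, -214.0], [378.0, -119.0], [313.0, -95.0]]
```

Top view: the strip is on the plate at about (203,245) and the plate edge is near (252,252). The far jig is at (377,247) and the near look-alike at (358,319). The red decoy strip is at (186,357). Next I'll refine the strip pose and plan a close look with the wrist camera.

```bash
cat >> h.py <<'E'
def go(xyz,yaw=None):
    """rows to bring the TCP to xyz with tool y axis along world angle yaw (mod pi)"""
    s=manip.state(); M=R.from_rotvec(s["tcp_rot"]).as_matrix()
    d=M.T@(np.array(xyz)-s["eef_pos"]); a=np.arctan2(M[1,1],M[0,1]); t=0
    if yaw is not None:
        t=-(yaw-a); t=(t+np.pi/2)%np.pi-np.pi/2
    print("t",round(s["time"],2),"tcp",s["eef_pos"].round(4),"yaw_y",round(np.degrees(a),2),"tilt",np.round(M[:,2],4),"| dx,dy,dz",(d/.3).round(4),"yaw",round(t/2,4),"j6",s["joints"][5].round(2),"F",s["ft_force"].round(1),"w",round(s["grip_width"],4),"g",round(s["grasp_force"],1))
E
python3 - <<'E'
from h import *
z=np.load("top0.npz");P=z["P"];c=z["c"].astype(int)
m=(abs(P[...,2]-.0715)<.006)&(c.min(-1)>150)&(P[...,1]>.1)&(P[...,1]<.35)&(P[...,0]>.45)&(P[...,0]<.6)
m=cv2.morphologyEx(m.astype(np.uint8),cv2.MORPH_OPEN,np.ones((3,3)))>0
q=P[m][:,:2].astype(np.float32)*1000; r=cv2.minAreaRect(q); print(m.sum(),r,cv2.boxPoints(r).round(),P[m].mean(0))
p=manip.get_image("wrist");T=np.array(p["cam_to_world"]);print(T.round(3),p["K"])
go([.52,.20,.40],np.radians(-10))
E
```

```text
815 ((527.2450561523438, 232.53463745117188), (142.5457000732422, 42.94309616088867), 80.69071960449219) [[495. 166.]
 [537. 159.]
 [560. 299.]
 [518. 306.]] [0.5266697  0.23147283 0.07176114]
[[ 0.302 -0.914 -0.27   0.12 ]
 [ 0.953  0.289  0.087  0.618]
 [-0.001 -0.284  0.959  0.374]
 [ 0.     0.     0.     1.   ]] [[427.8738962    0.         318.23507344]
 [  0.         427.8738962  235.34652486]
 [  0.           0.           1.        ]]
t 1.55 tcp [0.1881 0.596  0.4047] yaw_y 72.48 tilt [ 0. -0. -1.] | dx,dy,dz [-1.4522 -0.9258  0.0156] yaw 0.7198 j6 -0.1 F [-0.3 -0.2 -0.8] w 0.0853 g 0.0
```

Call:
{"method": "jog_arm", "body": {"deltas": [{"dx":-1,"dy":-0.64,"yaw":0.72},{"dx":-1,"dy":-0.64,"yaw":0.72},{"dx":-1,"dy":-0.64,"yaw":0.72},{"dx":-1,"dy":-0.64,"yaw":0.72},{"dx":-1,"dy":-0.64,"yaw":0.72},{"dx":-1,"dy":-0.64,"yaw":0.72},{"dx":-1,"dy":-0.64,"yaw":0.72},{"dx":-1,"dy":-0.64,"yaw":0.72},{"dx":-1,"dy":-0.64,"yaw":0.72},{"dx":-1,"dy":-0.64,"yaw":0.72},{"dx":-1,"dy":-0.64,"yaw":0.72},{"dx":-1,"dy":-0.64,"yaw":0.72}], "fingers": 0.12}}

```text
invalid input at $.deltas[0]: expected keys dx, dy, dz, yaw
```

```bash
python3 - <<'E'
from h import *
go([.515,.17,.40],np.radians(-9.3))
go([.51,-.27,.40],np.radians(-9.3))
E
```

```text
t 1.55 tcp [0.1881 0.596  0.4047] yaw_y 72.48 tilt [ 0. -0. -1.] | dx,dy,dz [-1.4664 -1.0262  0.0156] yaw 0.7137 j6 -0.1 F [-0.3 -0.2 -0.8] w 0.0853 g 0.0
t 1.55 tcp [0.1881 0.596  0.4047] yaw_y 72.48 tilt [ 0. -0. -1.] | dx,dy,dz [-1.892  -2.4298  0.0157] yaw 0.7137 j6 -0.1 F [-0.3 -0.2 -0.8] w 0.0853 g 0.0
```

Call:
{"method": "jog_arm", "body": {"deltas": [{"dx":-1,"dy":-0.64,"dz":0,"yaw":0.714},{"dx":-1,"dy":-0.64,"dz":0,"yaw":0.714},{"dx":-1,"dy":-0.64,"dz":0,"yaw":0.714},{"dx":-1,"dy":-0.64,"dz":0,"yaw":0.714},{"dx":-1,"dy":-0.64,"dz":0,"yaw":0.714},{"dx":-1,"dy":-0.64,"dz":0,"yaw":0.714},{"dx":-1,"dy":-0.64,"dz":0,"yaw":0.714},{"dx":-1,"dy":-0.64,"dz":0,"yaw":0.714},{"dx":-1,"dy":-0.64,"dz":0,"yaw":0.714},{"dx":-1,"dy":-0.64,"dz":0,"yaw":0.714},{"dx":-1,"dy":-0.64,"dz":0,"yaw":0.714},{"dx":-1,"dy":-0.64,"dz":0,"yaw":0.714}], "fingers": 0.12}}

```text
time: 2.55
eef_pos: [0.4169, 0.322, 0.4048]
tcp_rot: [-2.404, -2.022, -0.0]
ft_force: [-0.4, 1.1, 0.5]
grip_width: 0.0105
grasp_force: 0.0
```

```bash
python3 - <<'E'
from h import *
go([.515,.17,.40],np.radians(-9.3))
go([.51,-.27,.40],np.radians(-9.3))
E
```

```text
t 2.55 tcp [0.4169 0.322  0.4048] yaw_y -9.86 tilt [ 1.e-04  1.e-04 -1.e+00] | dx,dy,dz [-0.4433  0.409   0.0158] yaw -0.0049 j6 0.72 F [-0.4  1.1  0.5] w 0.0105 g 0.0
t 2.55 tcp [0.4169 0.322  0.4048] yaw_y -9.86 tilt [ 1.e-04  1.e-04 -1.e+00] | dx,dy,dz [-1.8911  0.6437  0.0157] yaw -0.0049 j6 0.72 F [-0.4  1.1  0.5] w 0.0105 g 0.0
```

Call:
{"method": "jog_arm", "body": {"deltas": [{"dx":-0.443,"dy":0.409,"dz":0.016,"yaw":-0.005},{"dx":-0.443,"dy":0.409,"dz":0.016,"yaw":-0.005},{"dx":-0.443,"dy":0.409,"dz":0.016,"yaw":-0.005},{"dx":-0.443,"dy":0.409,"dz":0.016,"yaw":-0.005},{"dx":-0.443,"dy":0.409,"dz":0.016,"yaw":-0.005},{"dx":-0.443,"dy":0.409,"dz":0.016,"yaw":-0.005},{"dx":-0.443,"dy":0.409,"dz":0.016,"yaw":-0.005}]}}

```text
time: 3.13
eef_pos: [0.5162, 0.171, 0.3998]
tcp_rot: [-2.386, -2.043, 0.0]
ft_force: [-0.9, -0.1, -0.2]
grip_width: 0.0101
grasp_force: 0.0
```

```bash
cat >> h.py <<'E'
def rect(q,n):
    r=cv2.minAreaRect(q[:,:2].astype(np.float32)*1000); print(n,len(q),"z",np.median(q[:,2]).round(4),[np.round(x,1).tolist() for x in r],np.round(cv2.boxPoints(r),1).tolist())
def strip(p,P,z,x0,x1,y0,y1,tol=.005,thr=150):
    c=p["color"].astype(int); m=(abs(P[...,2]-z)<tol)&(c.min(-1)>thr)&(P[...,0]>x0)&(P[...,0]<x1)&(P[...,1]>y0)&(P[...,1]<y1)
    m=cv2.morphologyEx(m.astype(np.uint8),cv2.MORPH_OPEN,np.ones((3,3)))
    k,l,st,_=cv2.connectedComponentsWithStats(m); m=l==1+st[1:,4].argmax()
    rect(P[m],"strip"); return m
E
python3 - <<'E'
from h import *
go([.53,.33,.40],np.radians(-9.3))
p=manip.get_image("wrist");save(p,"w1.png");P=cloud(p)
m=strip(p,P,.0715,.45,.6,.1,.35)
e=(abs(P[...,2]-.07)<.006)&(P[...,0]>.3)
ys=[];xs=[]
for x in np.arange(.42,.60,.01):
    k=e&(abs(P[...,0]-x)<.004)
    if k.sum()>50: xs.append(x);ys.append(np.percentile(P[k][:,1],.5))
print(np.round(ys,4)); print("edge fit",np.polyfit(xs,ys,1),np.arctan(np.polyfit(xs,ys,1)[0])*57.3)
print("plate z",np.median(P[e&~m][:,2]))
for d in manip.spot_point(p,"plate_edge")[:2]+manip.spot_point(p,"strip_center")[:2]: print(d["conf"],w(p,d["centre"]).round(4))
E
```

```text
t 3.13 tcp [0.5162 0.171  0.3998] yaw_y -8.87 tilt [-3.e-04  2.e-04 -1.e+00] | dx,dy,dz [ 0.5308 -0.0362 -0.0007] yaw 0.0037 j6 0.36 F [-0.9 -0.1 -0.2] w 0.0101 g 0.0
strip 12195 z 0.073 [[527.2, 230.6], [141.5, 41.5], 80.0] [[494.5, 164.60000610351562], [535.4000244140625, 157.3000030517578], [560.0, 296.70001220703125], [519.0999755859375, 303.8999938964844]]
[0.1132 0.1116 0.1098 0.1084 0.1076 0.1071 0.1085 0.1155 0.1014 0.0995
 0.1097 0.1033 0.0964 0.0946 0.093  0.091  0.0896 0.089 ]
edge fit [-0.14390434  0.17540674] -8.18949704490645
plate z 0.07010709484357733
0.59 [0.5054 0.0974 0.0707]
0.59 [0.5293 0.2292 0.0733]
```

View pics/w1.png

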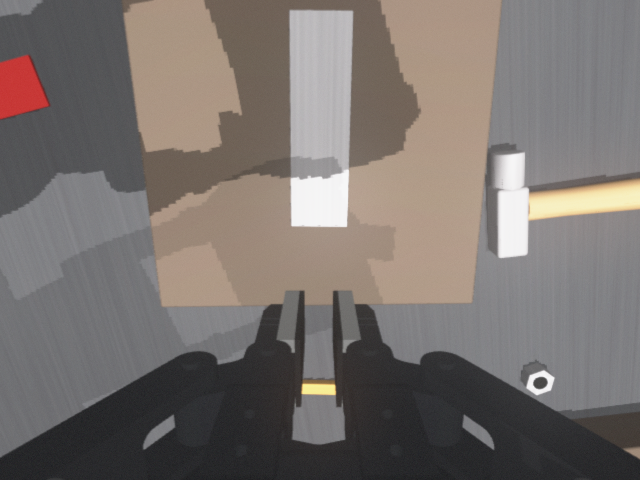

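The wrist view shows the strip in columns 290-350, rows 12-227, and the plate edge at row 304, which agrees with the depth fit. Next I'll move behind its far end to push.

```bash
python3 - <<'E'
from h import *
go([.5446,.3291,.26],np.radians(-10))
E
```

```text
t 3.28 tcp [0.5154 0.1724 0.3999] yaw_y -8.71 tilt [-2.e-04  2.e-04 -1.e+00] | dx,dy,dz [0.5309 0.0174 0.4665] yaw 0.0113 j6 0.36 F [ 0.5 -0.9  0.5] w 0.0103 g 0.0
```

Call:
{"method": "jog_arm", "body": {"deltas": [{"dx":0.531,"dy":0.0174,"dz":0.1,"yaw":0.0113},{"dx":0.531,"dy":0.0174,"dz":0.1,"yaw":0.0113},{"dx":0.531,"dy":0.0174,"dz":0.1,"yaw":0.0113},{"dx":0.531,"dy":0.0174,"dz":0.2,"yaw":0.0113},{"dx":0.531,"dy":0.0174,"dz":0.3,"yaw":0.0113},{"dx":0.531,"dy":0.0174,"dz":0.4,"yaw":0.0113},{"dx":0.531,"dy":0.0174,"dz":0.45,"yaw":0.0113},{"dx":0.531,"dy":0.0174,"dz":0.4665,"yaw":0.0113},{"dx":0.531,"dy":0.0174,"dz":0.4665,"yaw":0.0113},{"dx":0.531,"dy":0.0174,"dz":0.4665,"yaw":0.0113}]}}

```text
time: 4.12
eef_pos: [0.5454, 0.3288, 0.261]
tcp_rot: [2.407, 2.019, 0.002]
ft_force: [0.7, -0.1, 0.8]
grip_width: 0.0102
grasp_force: 0.0
```

```bash
python3 - <<'E'
from h import *
p=manip.get_image("scene")
go([.5446,.3291,.246],np.radians(-10))
save(p,"s1.png"); i=p["color"][150:400,100:500]; 
E
```

```text
t 4.17 tcp [0.5456 0.3287 0.2614] yaw_y -10.04 tilt [ 1.9e-03  9.0e-04 -1.0e+00] | dx,dy,dz [ 0.0008 -0.0035  0.0515] yaw -0.0003 j6 0.62 F [-0.4  0.1  0.8] w 0.0103 g 0.0
```

Call:
{"method": "jog_arm", "body": {"deltas": [{"dx":0,"dy":-0.003,"dz":0.03,"yaw":0},{"dx":0,"dy":-0.003,"dz":0.045,"yaw":0},{"dx":0,"dy":-0.003,"dz":0.045,"yaw":0},{"dx":0,"dy":-0.003,"dz":0.045,"yaw":0}]}}

```text
time: 4.5
eef_pos: [0.5444, 0.3282, 0.2463]
tcp_rot: [-2.408, -2.018, 0.001]
ft_force: [-0.6, -0.6, -0.0]
grip_width: 0.0103
grasp_force: 0.0
```

Call:
{"method": "jog_arm", "body": {"deltas": [{"dx":0,"dy":0,"dz":0.003,"yaw":0},{"dx":0,"dy":0,"dz":0.003,"yaw":0},{"dx":0,"dy":0,"dz":0.003,"yaw":0}]}}

```text
time: 4.75
eef_pos: [0.5446, 0.3283, 0.2456]
tcp_rot: [2.408, 2.018, 0.0]
ft_force: [-0.7, 0.6, -0.1]
grip_width: 0.0105
grasp_force: 0.0
```

Call:
{"method": "jog_arm", "body": {"deltas": [{"dx":0,"dy":0,"dz":0.003,"yaw":0},{"dx":0,"dy":0,"dz":0.003,"yaw":0},{"dx":0,"dy":0,"dz":0.003,"yaw":0}]}}

```text
time: 5.0
eef_pos: [0.5445, 0.3284, 0.2446]
tcp_rot: [-2.408, -2.018, 0.0]
ft_force: [-0.6, -0.3, 0.4]
grip_width: 0.0098
grasp_force: 0.0
```

Tip is nominally at about 0.0716. I'll probe for plate contact in 0.6 mm steps.

Call:
{"method": "jog_arm", "body": {"deltas": [{"dx":0,"dy":0,"dz":0.002,"yaw":0},{"dx":0,"dy":0,"dz":0.002,"yaw":0},{"dx":0,"dy":0,"dz":0.002,"yaw":0}]}}

```text
time: 5.25
eef_pos: [0.5445, 0.3283, 0.244]
tcp_rot: [-2.408, -2.018, 0.0]
ft_force: [-0.2, -0.4, 0.0]
grip_width: 0.0105
grasp_force: 0.0
```

Call:
{"method": "jog_arm", "body": {"deltas": [{"dx":0,"dy":0,"dz":0.002,"yaw":0},{"dx":0,"dy":0,"dz":0.002,"yaw":0},{"dx":0,"dy":0,"dz":0.002,"yaw":0}]}}

```text
time: 5.5
eef_pos: [0.5445, 0.3284, 0.2437]
tcp_rot: [2.408, 2.018, 0.0]
ft_force: [-0.9, -0.4, 5.8]
grip_width: 0.01
grasp_force: 2.6
```

Call:
{"method": "jog_arm", "body": {"deltas": [{"dx":0,"dy":0,"dz":0.002,"yaw":0},{"dx":0,"dy":0,"dz":0.002,"yaw":0},{"dx":0,"dy":0,"dz":0.002,"yaw":0}]}}

```text
time: 5.75
eef_pos: [0.5445, 0.3284, 0.2437]
tcp_rot: [2.407, 2.018, 0.001]
ft_force: [-3.9, -2.1, 14.2]
grip_width: 0.0102
grasp_force: 7.1
```

Contact is at z=0.2437. I'll back off to about 0.8 mm above the plate and push.

Call:
{"method": "jog_arm", "body": {"deltas": [{"dx":0,"dy":0,"dz":-0.006,"yaw":0},{"dx":0,"dy":0,"dz":-0.006,"yaw":0},{"dx":-0.02,"dy":0,"dz":-0.006,"yaw":0},{"dx":-0.04,"dy":0,"dz":-0.006,"yaw":0},{"dx":-0.055,"dy":0,"dz":-0.006,"yaw":0},{"dx":-0.07,"dy":0,"dz":-0.006,"yaw":0},{"dx":-0.085,"dy":0,"dz":-0.006,"yaw":0},{"dx":-0.1,"dy":0,"dz":-0.006,"yaw":0},{"dx":-0.115,"dy":0,"dz":-0.006,"yaw":0},{"dx":-0.13,"dy":0,"dz":-0.006,"yaw":0},{"dx":-0.145,"dy":0,"dz":-0.006,"yaw":0},{"dx":-0.145,"dy":0,"dz":-0.006,"yaw":0}]}}

```text
time: 6.75
eef_pos: [0.5367, 0.2847, 0.2446]
tcp_rot: [2.408, 2.018, -0.001]
ft_force: [-0.3, 0.8, -0.2]
grip_width: 0.0102
grasp_force: 0.0
```

```bash
python3 - <<'E'
from h import *
go([.5446,.3291,.246],np.radians(-10))
for c in ("top","wrist"):
    p=manip.get_image(c);P=cloud(p);save(p,"p1%s.png"%c)
    strip(p,P,.0725,.45,.6,.0,.32,thr=110)
    print([(d["conf"],w(p,d["centre"]).round(4)) for d in manip.spot_point(p,"strip_center")[:2]])
E
```

```text
t 6.75 tcp [0.5367 0.2847 0.2446] yaw_y -10.08 tilt [-4.e-04 -3.e-04 -1.e+00] | dx,dy,dz [ 0.1502 -0.     -0.0047] yaw -0.0007 j6 0.57 F [-0.3  0.8 -0.2] w 0.0102 g 0.0
strip 643 z 0.0721 [[521.6, 207.4], [140.7, 41.9], 80.1] [[488.79998779296875, 141.6999969482422], [530.0999755859375, 134.5], [554.4000244140625, 273.1000061035156], [513.0999755859375, 280.3999938964844]]
[(0.8, array([0.2375, 0.2964, 0.0005])), (0.74, array([0.5186, 0.2087, 0.0708]))]
strip 16170 z 0.0701 [[575.8, 283.6], [48.4, 72.8], 0.0] [[551.5999755859375, 320.0], [551.5999755859375, 247.1999969482422], [600.0, 247.1999969482422], [600.0, 320.0]]
[]
```

Call:
{"method": "jog_arm", "body": {"deltas": [{"dx":-0.02,"dy":0,"dz":0,"yaw":0},{"dx":-0.045,"dy":0,"dz":0,"yaw":0},{"dx":-0.07,"dy":0,"dz":0,"yaw":0},{"dx":-0.095,"dy":0,"dz":0,"yaw":0},{"dx":-0.12,"dy":0,"dz":0,"yaw":0},{"dx":-0.145,"dy":0,"dz":0,"yaw":0},{"dx":-0.17,"dy":0,"dz":0,"yaw":0},{"dx":-0.195,"dy":0,"dz":0,"yaw":0},{"dx":-0.215,"dy":0,"dz":0,"yaw":0},{"dx":-0.235,"dy":0,"dz":0,"yaw":0},{"dx":-0.25,"dy":0,"dz":0,"yaw":0},{"dx":-0.25,"dy":0,"dz":0,"yaw":0}]}}

```text
time: 7.95
eef_pos: [0.5236, 0.2109, 0.2446]
tcp_rot: [-2.408, -2.017, 0.001]
ft_force: [-0.3, 0.5, 0.8]
grip_width: 0.0102
grasp_force: 0.0
```

```bash
python3 - <<'E'
from h import *
go([.5446,.3291,.246],np.radians(-10))
p=manip.get_image("top");P=cloud(p)
strip(p,P,.0725,.4,.6,.0,.32,thr=110)
E
```

```text
t 7.95 tcp [0.5236 0.2109 0.2446] yaw_y -10.09 tilt [-4.e-04 -2.e-04 -1.e+00] | dx,dy,dz [ 4.003e-01 -3.000e-04 -4.800e-03] yaw -0.0008 j6 0.45 F [-0.3  0.5  0.8] w 0.0102 g 0.0
strip 732 z 0.072 [[508.5, 133.6], [140.4, 42.1], 79.9] [[475.3999938964844, 68.19999694824219], [516.7999877929688, 60.79999923706055], [541.5, 199.0], [500.1000061035156, 206.39999389648438]]
```

Call:
{"method": "jog_arm", "body": {"deltas": [{"dx":-0.005,"dy":0,"dz":0,"yaw":0},{"dx":-0.01,"dy":0,"dz":0,"yaw":0},{"dx":-0.01,"dy":0,"dz":0,"yaw":0},{"dx":-0.01,"dy":0,"dz":0,"yaw":0},{"dx":-0.01,"dy":0,"dz":0,"yaw":0},{"dx":0.01,"dy":0,"dz":0,"yaw":0},{"dx":0.03,"dy":0,"dz":0,"yaw":0},{"dx":0.04,"dy":0,"dz":-0.1,"yaw":0},{"dx":0.04,"dy":0,"dz":-0.2,"yaw":0},{"dx":0.04,"dy":0,"dz":-0.3,"yaw":0},{"dx":0.04,"dy":0,"dz":-0.4,"yaw":0},{"dx":0.04,"dy":0,"dz":-0.4,"yaw":0}]}}

```text
time: 9.0
eef_pos: [0.527, 0.2246, 0.3702]
tcp_rot: [2.405, 2.017, 0.012]
ft_force: [1.2, 0.7, 1.2]
grip_width: 0.0101
grasp_force: 0.0
```

```bash
python3 - <<'E'
from h import *
go([.493,.07,.38],np.radians(-10))
E
```

```text
t 9.0 tcp [0.527  0.2246 0.3702] yaw_y -10.03 tilt [ 0.0078  0.0025 -1.    ] | dx,dy,dz [-0.5269 -0.0218 -0.0349] yaw -0.0003 j6 0.47 F [1.2 0.7 1.2] w 0.0101 g 0.0
```

Call:
{"method": "jog_arm", "body": {"deltas": [{"dx":-1,"dy":-0.05,"dz":-0.1,"yaw":0},{"dx":-1,"dy":-0.05,"dz":-0.1,"yaw":0},{"dx":-1,"dy":-0.05,"dz":-0.1,"yaw":0},{"dx":-1,"dy":-0.05,"dz":-0.1,"yaw":0},{"dx":-1,"dy":-0.05,"dz":-0.1,"yaw":0},{"dx":-1,"dy":-0.05,"dz":-0.1,"yaw":0},{"dx":-1,"dy":-0.05,"dz":-0.1,"yaw":0},{"dx":-1,"dy":-0.05,"dz":-0.1,"yaw":0},{"dx":-1,"dy":-0.05,"dz":-0.1,"yaw":0}], "fingers": 0.8}}

```text
time: 9.75
eef_pos: [0.4585, -0.0715, 0.395]
tcp_rot: [2.41, 2.013, 0.0]
ft_force: [-0.3, -0.1, 0.6]
grip_width: 0.0681
grasp_force: 0.0
```

Call:
{"method": "jog_arm", "body": {"deltas": [{"dx":-0.6,"dy":0.13,"dz":0,"yaw":0},{"dx":-0.6,"dy":0.13,"dz":0,"yaw":0},{"dx":-0.6,"dy":0.13,"dz":0,"yaw":0},{"dx":-0.6,"dy":0.13,"dz":0,"yaw":0},{"dx":-0.6,"dy":0.13,"dz":0,"yaw":0},{"dx":-0.6,"dy":0.13,"dz":0,"yaw":0},{"dx":-0.6,"dy":0.13,"dz":0,"yaw":0}]}}

```text
time: 10.33
eef_pos: [0.4663, -0.2531, 0.3941]
tcp_rot: [-2.408, -2.017, -0.0]
ft_force: [-1.4, -0.1, -0.2]
grip_width: 0.0684
grasp_force: 0.0
```

```bash
python3 - <<'E'
from h import *
go([.493,.07,.38],np.radians(-10))
p=manip.get_image("wrist");P=cloud(p);save(p,"jig.png");np.savez("jig.npz",P=P,c=p["color"])
B=(P[...,0]>.43)&(P[...,0]<.62)&(P[...,1]>-.31)&(P[...,1]<-.13)
z=P[...,2]
print(np.histogram(z[B],bins=np.arange(-.005,.1,.005)))
rect(P[B&(z>.062)],"fences+stop"); rect(P[B&(z>.054)],"block"); rect(P[B&(z>.077)],"stop")
rect(P[B&(z>.07)&(z<.0765)],"fence tops")
for n in("jig","jig_stop"): print(n,[(round(d["conf"],2),w(p,d["centre"]).round(4)) for d in manip.spot_point(p,n)[:2]])
E
```

```text
t 10.33 tcp [ 0.4663 -0.2531  0.3941] yaw_y -10.11 tilt [-4.e-04  7.e-04 -1.e+00] | dx,dy,dz [ 1.076  -0.1013  0.0478] yaw -0.001 j6 -0.43 F [-1.4 -0.1 -0.2] w 0.0684 g 0.0
(array([13644, 14999,  4422,   165,    26,     0,     0,     0,     0,
           0,     0,     0,  5159,  5887,  1491,  2002,  2763,     5,
           0,     0]), array([-0.005,  0.   ,  0.005,  0.01 ,  0.015,  0.02 ,  0.025,  0.03 ,
        0.035,  0.04 ,  0.045,  0.05 ,  0.055,  0.06 ,  0.065,  0.07 ,
        0.075,  0.08 ,  0.085,  0.09 ,  0.095]))
fences+stop 51930 z 0.2859 [[494.8, -218.0], [104.2, 121.8], 79.2] [[425.20001220703125, -257.79998779296875], [544.9000244140625, -280.5], [564.2999877929688, -178.10000610351562], [444.70001220703125, -155.39999389648438]]
block 62642 z 0.2816 [[495.5, -218.5], [104.0, 124.0], 79.8] [[425.29998779296875, -258.70001220703125], [547.2999877929688, -280.70001220703125], [565.7999877929688, -178.3000030517578], [443.70001220703125, -156.39999389648438]]
stop 46797 z 0.2921 [[491.1, -218.0], [102.7, 114.6], 79.2] [[425.20001220703125, -257.79998779296875], [537.7999877929688, -279.20001220703125], [556.9000244140625, -178.3000030517578], [444.3999938964844, -156.89999389648438]]
fence tops 3020 z 0.0742 [[516.2, -216.4], [89.8, 68.5], 79.9] [[474.6000061035156, -254.6999969482422], [542.0999755859375, -266.70001220703125], [557.7999877929688, -178.1999969482422], [490.3999938964844, -166.1999969482422]]
jig [(0.89, array([ 0.3266, -0.1634, -0.0018])), (0.74, array([ 5.152e-01, -2.216e-01, -5.000e-04]))]
jig_stop [(0.82, array([ 0.5219, -0.1815,  0.0601])), (0.59, array([ 0.3372, -0.1282,  0.0652]))]
```

View pics/jig.png

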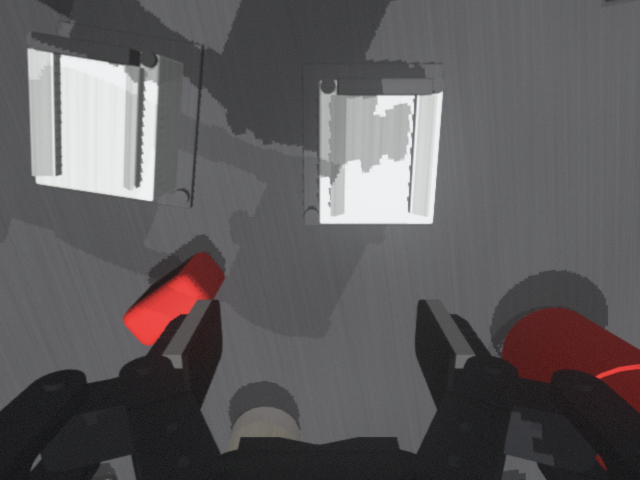

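The target jig is at (380,150) in the wrist view, with its stop at the top (row ~88) and its open end at row 222. The near look-alike is at (110,125). I'll fit it with the finger points excluded.

```bash
python3 - <<'E'
from h import *
P=np.load("jig.npz")["P"];z=P[...,2]
B=(P[...,0]>.43)&(P[...,0]<.62)&(P[...,1]>-.31)&(P[...,1]<-.13)&(z<.1)&(z>.05)
rect(P[B],"block")
q=P[B];a=np.radians(-10);u=np.array([np.cos(a),np.sin(a)]);v=np.array([-np.sin(a),np.cos(a)])
O=np.array([.515,-.219]);X=(q[:,:2]-O)@u*1000;Y=(q[:,:2]-O)@v*1000;Z=q[:,2]*1000
print("Xrange",np.percentile(X,[.3,99.7]),"Y",np.percentile(Y,[.3,99.7]))
for y0 in(-35,-20,-5,10,25):   # inner fence edges per slice: height profile
    k=abs(Y-y0)<5
    pr=[ (xx,round(np.median(Z[k&(abs(X-xx)<1)]),1)) for xx in range(-44,46,2) if (k&(abs(X-xx)<1)).sum()>3]
    if y0 in(-20,10): print(y0,pr)
    l=X[k&(Z>64)&(X<0)];r=X[k&(Z>64)&(X>0)]
    print(y0,"inner64",np.percentile(l,98).round(1),np.percentile(r,2).round(1),"floor z",np.median(Z[k&(abs(X)<18)]).round(1))
k=(abs(X)<15); print([(yy,round(np.median(Z[k&(abs(Y-yy)<1)]),1)) for yy in range(26,54,2) if (k&(abs(Y-yy)<1)).sum()>3])
for x0 in(-12,0,12):
    k=(abs(X-x0)<5); print(x0,"stop front",np.percentile(Y[k&(Z>68)],2).round(1),"open end",Y[k&(Z>55)].min().round(1))
E
```

```text
block 17307 z 0.0607 [[515.5, -220.2], [100.2, 84.1], 79.9] [[465.29998779296875, -262.20001220703125], [548.0999755859375, -277.0], [565.7000122070312, -178.3000030517578], [482.8999938964844, -163.5]]
Xrange [-41.35825847  42.00150569] Y [-50.83197055  47.5766723 ]
-35 inner64 -22.4 22.9 floor z 60.1
-20 [(-42, np.float64(58.4)), (-40, np.float64(59.7)), (-38, np.float64(60.4)), (-36, np.float64(60.2)), (-34, np.float64(60.4)), (-32, np.float64(76.0)), (-30, np.float64(75.1)), (-28, np.float64(73.3)), (-26, np.float64(71.1)), (-24, np.float64(68.6)), (-22, np.float64(68.0)), (-20, np.float64(59.9)), (-18, np.float64(60.2)), (-16, np.float64(60.2)), (-14, np.float64(60.0)), (-12, np.float64(60.0)), (-10, np.float64(59.9)), (-8, np.float64(60.0)), (-6, np.float64(60.3)), (-4, np.float64(60.0)), (-2, np.float64(59.9)), (0, np.float64(60.0)), (2, np.float64(60.1)), (4, np.float64(60.0)), (6, np.float64(60.1)), (8, np.float64(60.0)), (10, np.float64(60.0)), (12, np.float64(60.2)), (14, np.float64(60.1)), (16, np.float64(59.9)), (18, np.float64(59.7)), (20, np.float64(60.1)), (22, np.flo
[... 1084 characters left out ...]
(22, np.float64(59.9)), (24, np.float64(67.3)), (26, np.float64(69.5)), (28, np.float64(71.5)), (30, np.float64(74.0)), (32, np.float64(76.0)), (34, np.float64(75.2)), (38, np.float64(60.0)), (40, np.float64(60.0)), (42, np.float64(59.3))]
10 inner64 -22.4 23.1 floor z 60.0
25 inner64 -22.0 23.1 floor z 60.1
[(26, np.float64(60.1)), (28, np.float64(60.1)), (30, np.float64(60.0)), (32, np.float64(60.1)), (34, np.float64(60.1)), (36, np.float64(60.1)), (38, np.float64(73.5)), (40, np.float64(78.1)), (42, np.float64(77.9)), (44, np.float64(77.9)), (46, np.float64(78.1)), (48, np.float64(77.7))]
-12 stop front 38.1 open end -51.1
0 stop front 38.0 open end -51.1
12 stop front 38.0 open end -51.0
```

Call:
{"method": "jog_arm", "body": {"deltas": [{"dx":1,"dy":-0.1,"dz":0.02,"yaw":0},{"dx":1,"dy":-0.1,"dz":0.02,"yaw":0},{"dx":1,"dy":-0.1,"dz":0.02,"yaw":0},{"dx":1,"dy":-0.1,"dz":0.02,"yaw":0},{"dx":1,"dy":-0.1,"dz":0.02,"yaw":0},{"dx":1,"dy":-0.1,"dz":0.02,"yaw":0},{"dx":1,"dy":-0.1,"dz":0.02,"yaw":0},{"dx":1,"dy":-0.1,"dz":0.02,"yaw":0},{"dx":1,"dy":-0.1,"dz":0.02,"yaw":0},{"dx":1,"dy":-0.1,"dz":0.02,"yaw":0}]}}

```text
time: 11.32
eef_pos: [0.4881, 0.0486, 0.3887]
tcp_rot: [2.404, 2.022, -0.0]
ft_force: [-0.1, -0.6, 0.1]
grip_width: 0.0686
grasp_force: 0.0
```

```bash
python3 - <<'E'
from h import *
p=manip.get_image("wrist");P=cloud(p);save(p,"w3.png")
m=strip(p,P,.0725,.4,.6,.0,.32,thr=110)
q=P[m];a=np.radians(-10);v=np.array([-np.sin(a),np.cos(a)]);u=np.array([v[1],-v[0]])
print("u",np.percentile(q[:,:2]@u,[.5,99.5]),"v",np.percentile(q[:,:2]@v,[.5,99.5]))
c=P[(abs(P[...,2]-.07)<.003)&~m]; 
for x in (.42,.45,.56,.59): print(x,np.percentile(c[abs(c[:,0]-x)<.004][:,1],.5).round(4))
go([.485,.08,.38],np.radians(-10))
E
```

```text
strip 12599 z 0.073 [[506.5, 120.4], [120.9, 41.2], 79.8] [[475.5, 64.5], [516.0, 57.20000076293945], [537.5, 176.1999969482422], [497.0, 183.5]]
u [0.45775655 0.49792997] v [0.14679845 0.26620438]
0.42 0.1113
0.45 0.1067
0.56 0.0911
0.59 0.0868
t 11.37 tcp [0.4882 0.0476 0.3887] yaw_y -9.97 tilt [-1.e-04 -2.e-04 -1.e+00] | dx,dy,dz [ 0.1044 -0.0292  0.0289] yaw 0.0002 j6 0.15 F [-0.5 -0.8 -0.5] w 0.0681 g 0.0
```

View pics/w3.png

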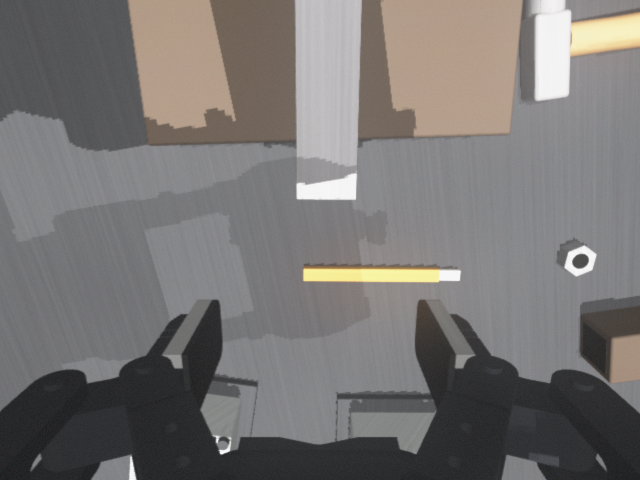

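The strip overhangs the edge by about 39 mm: the edge is at row 138 and the strip's end at row 198, columns 297-357. I'll move above it and descend to straddle it.

```bash
python3 - <<'E'
from h import *
go([.4993,.0800,.230],np.radians(-10))
E
```

```text
t 11.37 tcp [0.4882 0.0476 0.3887] yaw_y -9.97 tilt [-1.e-04 -2.e-04 -1.e+00] | dx,dy,dz [0.1127 0.0178 0.5289] yaw 0.0002 j6 0.15 F [-0.5 -0.8 -0.5] w 0.0681 g 0.0
```

Call:
{"method": "jog_arm", "body": {"deltas": [{"dx":0.113,"dy":0.018,"dz":0,"yaw":0},{"dx":0.113,"dy":0.018,"dz":0.1,"yaw":0},{"dx":0.113,"dy":0.018,"dz":0.2,"yaw":0},{"dx":0.113,"dy":0.018,"dz":0.35,"yaw":0},{"dx":0.113,"dy":0.018,"dz":0.35,"yaw":0},{"dx":0.113,"dy":0.018,"dz":0.35,"yaw":0}]}}

```text
time: 11.87
eef_pos: [0.4992, 0.0788, 0.2825]
tcp_rot: [-2.407, -2.015, 0.006]
ft_force: [0.3, -0.1, -0.5]
grip_width: 0.0683
grasp_force: 0.0
```

```bash
python3 - <<'E'
from h import *
go([.4993,.0800,.230],np.radians(-10))
E
```

```text
t 11.87 tcp [0.4992 0.0788 0.2825] yaw_y -10.14 tilt [-4.7e-03 -3.0e-04 -1.0e+00] | dx,dy,dz [0.0042 0.0003 0.1751] yaw -0.0012 j6 0.22 F [ 0.3 -0.1 -0.5] w 0.0683 g 0.0
```

Call:
{"method": "jog_arm", "body": {"deltas": [{"dx":0.003,"dy":0,"dz":0.08,"yaw":0},{"dx":0.003,"dy":0,"dz":0.15,"yaw":0},{"dx":0.003,"dy":0,"dz":0.175,"yaw":0},{"dx":0.003,"dy":0,"dz":0.175,"yaw":0},{"dx":0.003,"dy":0,"dz":0.175,"yaw":0}]}}

```text
time: 12.28
eef_pos: [0.5005, 0.0803, 0.2327]
tcp_rot: [2.408, 2.017, 0.001]
ft_force: [0.1, -0.8, 0.4]
grip_width: 0.0682
grasp_force: 0.0
```

Call:
{"method": "jog_arm", "body": {"deltas": [{"dx":0,"dy":0,"dz":0,"yaw":0},{"dx":0,"dy":0,"dz":0,"yaw":0},{"dx":0,"dy":0,"dz":0,"yaw":0},{"dx":0,"dy":0,"dz":0,"yaw":0}], "fingers": 0.53, "newtons": 20}}

```text
time: 12.62
eef_pos: [0.5001, 0.0806, 0.2318]
tcp_rot: [2.407, 2.018, 0.001]
ft_force: [0.3, -0.8, -0.3]
grip_width: 0.0453
grasp_force: 0.0
```

Call:
{"method": "jog_arm", "body": {"deltas": [{"dx":0,"dy":0,"dz":0,"yaw":0},{"dx":0,"dy":0,"dz":0,"yaw":0},{"dx":0,"dy":0,"dz":0,"yaw":0},{"dx":0,"dy":0,"dz":0,"yaw":0},{"dx":0,"dy":0,"dz":0,"yaw":0}], "fingers": 0.35}}

```text
time: 13.03
eef_pos: [0.5, 0.0806, 0.2313]
tcp_rot: [2.407, 2.018, 0.0]
ft_force: [0.0, -0.3, 5.3]
grip_width: 0.0392
grasp_force: 20.7
```

Call:
{"method": "jog_arm", "body": {"deltas": [{"dx":0,"dy":0,"dz":-0.005,"yaw":0},{"dx":0,"dy":0,"dz":-0.02,"yaw":0},{"dx":0,"dy":0,"dz":-0.05,"yaw":0},{"dx":0,"dy":0,"dz":-0.1,"yaw":0},{"dx":0,"dy":0,"dz":-0.15,"yaw":0},{"dx":0,"dy":0,"dz":-0.2,"yaw":0},{"dx":0,"dy":0,"dz":-0.2,"yaw":0},{"dx":0,"dy":0,"dz":-0.2,"yaw":0},{"dx":0,"dy":0,"dz":-0.2,"yaw":0},{"dx":0,"dy":0,"dz":-0.2,"yaw":0}], "newtons": 50}}

```text
time: 13.87
eef_pos: [0.4997, 0.0806, 0.2906]
tcp_rot: [-2.407, -2.018, 0.001]
ft_force: [0.5, -0.4, -2.9]
grip_width: 0.038
grasp_force: 50.3
```

```bash
python3 - <<'E'
from h import *
s=manip.state()
go([.5,.08,.29])
p=manip.get_image("wrist");P=cloud(p);save(p,"w4.png")
c=p["color"]
z0=s["eef_pos"][2]-.1599
m=strip(p,P,z0,.4,.6,.0,.32,tol=.015,thr=100)
q=P[m]; A=np.c_[q[:,:2]-q[:,:2].mean(0),np.ones(len(q))]; print("plane",np.linalg.lstsq(A,q[:,2],rcond=None)[0],q.mean(0))
E
```

```text
t 13.87 tcp [0.4997 0.0806 0.2906] yaw_y -10.07 tilt [-0.0011 -0.     -1.    ] | dx,dy,dz [-0.0017  0.0015  0.0018] yaw 0.0 j6 0.22 F [ 0.5 -0.4 -2.9] w 0.038 g 50.3
strip 50673 z 0.1309 [[506.8, 119.7], [121.4, 51.5], 79.9] [[470.8999938964844, 64.5], [521.5999755859375, 55.5], [542.7999877929688, 175.0], [492.1000061035156, 184.0]]
plane [-0.00560033 -0.01547291  0.13099819] [0.50763349 0.12713651 0.13099819]
```

View pics/w4.png

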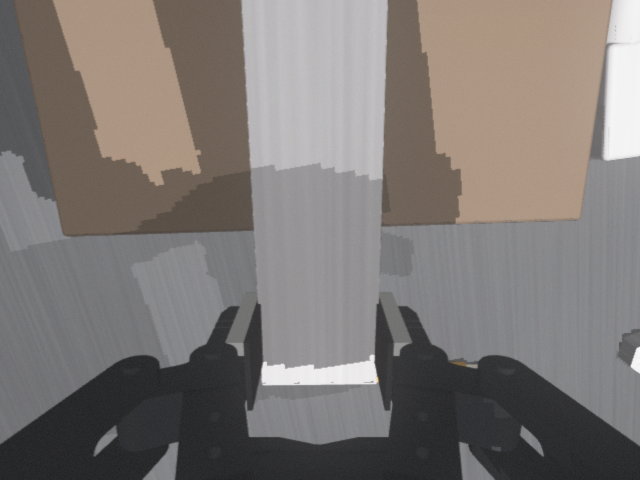

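The strip is held squarely: columns 245-385, its end at row 383, tilt under 0.02 rad. I'll carry it to just above the jig.

Call:
{"method": "jog_arm", "body": {"deltas": [{"dx":0,"dy":0,"dz":-0.1,"yaw":0},{"dx":-0.1,"dy":0.015,"dz":-0.1,"yaw":0},{"dx":-0.2,"dy":0.03,"dz":-0.1,"yaw":0},{"dx":-0.3,"dy":0.05,"dz":-0.1,"yaw":0},{"dx":-0.4,"dy":0.07,"dz":-0.1,"yaw":0},{"dx":-0.5,"dy":0.09,"dz":-0.1,"yaw":0},{"dx":-0.6,"dy":0.11,"dz":-0.1,"yaw":0},{"dx":-0.7,"dy":0.13,"dz":-0.1,"yaw":0},{"dx":-0.8,"dy":0.15,"dz":-0.1,"yaw":0},{"dx":-0.9,"dy":0.17,"dz":-0.1,"yaw":0},{"dx":-1,"dy":0.19,"dz":-0.1,"yaw":0},{"dx":-1,"dy":0.19,"dz":-0.1,"yaw":0}]}}

```text
time: 14.92
eef_pos: [0.5038, -0.2293, 0.3206]
tcp_rot: [2.409, 2.014, -0.001]
ft_force: [-0.6, -0.7, -1.8]
grip_width: 0.0377
grasp_force: 50.8
```

```bash
python3 - <<'E'
from h import *
go([.5004,-.3046,.29],np.radians(-10.05))
E
```

```text
t 14.92 tcp [ 0.5038 -0.2293  0.3206] yaw_y -10.22 tilt [ 5.0e-04 -1.5e-03 -1.0e+00] | dx,dy,dz [-0.2489  0.0331  0.1022] yaw -0.0015 j6 -0.36 F [-0.6 -0.7 -1.8] w 0.0377 g 50.8
```

Call:
{"method": "jog_arm", "body": {"deltas": [{"dx":-0.08,"dy":0.01,"dz":0,"yaw":0},{"dx":-0.16,"dy":0.02,"dz":0,"yaw":0},{"dx":-0.23,"dy":0.03,"dz":0,"yaw":0},{"dx":-0.249,"dy":0.033,"dz":0,"yaw":-0.001},{"dx":-0.249,"dy":0.033,"dz":0.05,"yaw":-0.001},{"dx":-0.249,"dy":0.033,"dz":0.1,"yaw":-0.001},{"dx":-0.249,"dy":0.033,"dz":0.1,"yaw":-0.001},{"dx":-0.249,"dy":0.033,"dz":0.1,"yaw":-0.001},{"dx":-0.249,"dy":0.033,"dz":0.1,"yaw":-0.001}]}}

```text
time: 15.67
eef_pos: [0.5005, -0.2998, 0.2914]
tcp_rot: [-2.405, -2.021, 0.0]
ft_force: [0.6, -0.2, -0.9]
grip_width: 0.0381
grasp_force: 50.8
```

```bash
python3 - <<'E'
from h import *
go([.5004,-.3046,.25],np.radians(-10.05))
p=manip.get_image("wrist");save(p,"w5.png");P=cloud(p)
z=P[...,2];a=np.radians(-10.05);u=np.array([np.cos(a),np.sin(a)]);v=np.array([-np.sin(a),np.cos(a)]);O=np.array([.5222,-.1814])
X=(P[...,:2]-O)@u*1000;Y=(P[...,:2]-O)@v*1000
k=(z>.11)&(z<.145)&(Y>-110)&(abs(X)<40)
print("strip in stop frame X",np.percentile(X[k],[1,99]),"Ymax",np.percentile(Y[k],99.8))
for a0,b0 in((-100,-80),(-30,-8)):
  kk=k&(Y>a0)&(Y<b0); print(np.percentile(X[kk],[1,99]),"z",np.median(z[kk]))
kf=(z>.066)&(z<.085)&(Y<-12)&(Y>-60)
print("fence L inner", np.percentile(X[kf&(X<0)],98),"R",np.percentile(X[kf&(X>0)],2))
kk=(z>.074)&(z<.085)&(abs(X)<15)&(Y>-10)&(Y<15); print("stop Y",np.percentile(Y[kk],[2,98]) if kk.sum() else None)
E
```

```text
t 15.67 tcp [ 0.5005 -0.2998  0.2914] yaw_y -9.93 tilt [-2.e-04  1.e-04 -1.e+00] | dx,dy,dz [-0.0159  0.0025  0.1381] yaw 0.0011 j6 -0.47 F [ 0.6 -0.2 -0.9] w 0.0381 g 50.8
strip in stop frame X [-21.1240737   19.88629785] Ymax -20.15609914689844
[-20.18535735  18.86646649] z 0.13213061948238564
[-20.97284978  18.00051138] z 0.13120948724651785
fence L inner -30.319350821987367 R 27.489118207491213
stop Y None
```

View pics/w5.png

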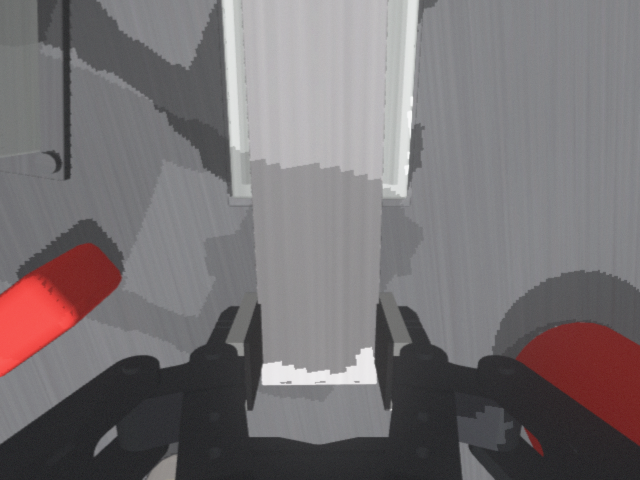

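The strip (columns 250-383) is centred within about 1 mm over the channel (fences at columns 235-410). I'll correct slightly and lower it.

Call:
{"method": "jog_arm", "body": {"deltas": [{"dx":-0.016,"dy":0.003,"dz":0.0,"yaw":0.004},{"dx":-0.016,"dy":0.003,"dz":0.05,"yaw":0.004},{"dx":-0.016,"dy":0.003,"dz":0.1,"yaw":0.004},{"dx":-0.016,"dy":0.003,"dz":0.15,"yaw":0.004},{"dx":-0.016,"dy":0.003,"dz":0.17,"yaw":0.004},{"dx":-0.016,"dy":0.003,"dz":0.17,"yaw":0.004},{"dx":-0.016,"dy":0.003,"dz":0.17,"yaw":0.004}]}}

```text
time: 16.3
eef_pos: [0.5006, -0.3051, 0.2406]
tcp_rot: [2.414, 2.01, 0.0]
ft_force: [-0.7, 0.0, -1.3]
grip_width: 0.038
grasp_force: 50.8
```

Call:
{"method": "jog_arm", "body": {"deltas": [{"dx":0,"dy":0,"dz":0.015,"yaw":0},{"dx":0,"dy":0,"dz":0.03,"yaw":0},{"dx":0,"dy":0,"dz":0.04,"yaw":0},{"dx":0,"dy":0,"dz":0.045,"yaw":0},{"dx":0,"dy":0,"dz":0.045,"yaw":0},{"dx":0,"dy":0,"dz":0.045,"yaw":0}]}}

```text
time: 16.8
eef_pos: [0.5004, -0.3049, 0.2266]
tcp_rot: [-2.414, -2.011, 0.0]
ft_force: [0.6, 0.5, -0.8]
grip_width: 0.0382
grasp_force: 50.8
```

```bash
python3 - <<'E'
from h import *
go([.5004,-.3046,.224],np.radians(-10.05))
E
```

```text
t 16.8 tcp [ 0.5004 -0.3049  0.2266] yaw_y -10.4 tilt [-0. -0. -1.] | dx,dy,dz [ 0.001  -0.0003  0.0088] yaw -0.0031 j6 -0.47 F [ 0.6  0.5 -0.8] w 0.0382 g 50.8
```

Call:
{"method": "jog_arm", "body": {"deltas": [{"dx":0,"dy":0,"dz":0.004,"yaw":0},{"dx":0,"dy":0,"dz":0.007,"yaw":0},{"dx":0,"dy":0,"dz":0.007,"yaw":0},{"dx":0,"dy":0,"dz":0.007,"yaw":0}]}}

```text
time: 17.13
eef_pos: [0.5004, -0.3049, 0.2245]
tcp_rot: [2.414, 2.011, 0.0]
ft_force: [-0.1, -0.2, -0.7]
grip_width: 0.0383
grasp_force: 50.8
```

Call:
{"method": "jog_arm", "body": {"deltas": [{"dx":0.005,"dy":0,"dz":0,"yaw":0},{"dx":0.01,"dy":0,"dz":0,"yaw":0},{"dx":0.01,"dy":0,"dz":0,"yaw":0},{"dx":0.01,"dy":0,"dz":0,"yaw":0}]}}

```text
time: 17.47
eef_pos: [0.501, -0.3018, 0.2246]
tcp_rot: [-2.413, -2.011, 0.0]
ft_force: [-0.6, -0.9, -1.8]
grip_width: 0.0381
grasp_force: 50.8
```

Advanced 3 mm with no contact. I'll continue in 1 mm steps.

Call:
{"method": "jog_arm", "body": {"deltas": [{"dx":0.004,"dy":0,"dz":0,"yaw":0},{"dx":0.004,"dy":0,"dz":0,"yaw":0},{"dx":0.004,"dy":0,"dz":0,"yaw":0}]}}

```text
time: 17.72
eef_pos: [0.5012, -0.3007, 0.2245]
tcp_rot: [-2.414, -2.011, 0.0]
ft_force: [0.5, 0.3, -0.7]
grip_width: 0.0379
grasp_force: 50.8
```

Call:
{"method": "jog_arm", "body": {"deltas": [{"dx":0.003,"dy":0,"dz":0,"yaw":0},{"dx":0.003,"dy":0,"dz":0,"yaw":0},{"dx":0.003,"dy":0,"dz":0,"yaw":0}]}}

```text
time: 17.97
eef_pos: [0.5013, -0.2998, 0.2245]
tcp_rot: [-2.414, -2.011, 0.0]
ft_force: [0.5, -0.7, -2.0]
grip_width: 0.0382
grasp_force: 50.8
```

Call:
{"method": "jog_arm", "body": {"deltas": [{"dx":0.002,"dy":0,"dz":0,"yaw":0},{"dx":0.002,"dy":0,"dz":0,"yaw":0},{"dx":0.002,"dy":0,"dz":0,"yaw":0}]}}

```text
time: 18.22
eef_pos: [0.5014, -0.2994, 0.2246]
tcp_rot: [2.414, 2.011, -0.0]
ft_force: [-0.8, -0.9, -0.7]
grip_width: 0.0382
grasp_force: 50.8
```

Call:
{"method": "jog_arm", "body": {"deltas": [{"dx":0.002,"dy":0,"dz":0,"yaw":0},{"dx":0.002,"dy":0,"dz":0,"yaw":0},{"dx":0.002,"dy":0,"dz":0,"yaw":0}]}}

```text
time: 18.47
eef_pos: [0.5016, -0.2991, 0.2247]
tcp_rot: [2.413, 2.01, -0.001]
ft_force: [-1.9, -6.0, -0.6]
grip_width: 0.0379
grasp_force: 50.8
```

Call:
{"method": "jog_arm", "body": {"deltas": [{"dx":0.002,"dy":0,"dz":0,"yaw":0},{"dx":0.002,"dy":0,"dz":0,"yaw":0},{"dx":0.002,"dy":0,"dz":0,"yaw":0}]}}

```text
time: 18.72
eef_pos: [0.5017, -0.299, 0.2248]
tcp_rot: [2.412, 2.01, -0.001]
ft_force: [-3.8, -10.4, -1.6]
grip_width: 0.0381
grasp_force: 50.8
```

Call:
{"method": "jog_arm", "body": {"deltas": [{"dx":0.002,"dy":0,"dz":0,"yaw":0},{"dx":0.002,"dy":0,"dz":0,"yaw":0},{"dx":0.002,"dy":0,"dz":0,"yaw":0}]}}

```text
time: 18.97
eef_pos: [0.5018, -0.2988, 0.2249]
tcp_rot: [2.411, 2.01, -0.002]
ft_force: [-4.0, -14.6, -0.7]
grip_width: 0.0377
grasp_force: 50.8
```

Butted against the stop. I'll ease off to a light push, then lower.

Call:
{"method": "jog_arm", "body": {"deltas": [{"dx":-0.004,"dy":0,"dz":0,"yaw":0},{"dx":-0.004,"dy":0,"dz":0.003,"yaw":0},{"dx":-0.004,"dy":0,"dz":0.003,"yaw":0},{"dx":-0.004,"dy":0,"dz":0.003,"yaw":0}]}}

```text
time: 19.3
eef_pos: [0.5016, -0.2991, 0.2237]
tcp_rot: [2.413, 2.01, -0.001]
ft_force: [-1.7, -7.0, 0.0]
grip_width: 0.0379
grasp_force: 50.8
```

Call:
{"method": "jog_arm", "body": {"deltas": [{"dx":0,"dy":0,"dz":0.003,"yaw":0},{"dx":0,"dy":0,"dz":0.003,"yaw":0},{"dx":0,"dy":0,"dz":0.003,"yaw":0}]}}

```text
time: 19.55
eef_pos: [0.5016, -0.2991, 0.2228]
tcp_rot: [2.413, 2.01, -0.001]
ft_force: [-2.7, -6.6, -0.3]
grip_width: 0.038
grasp_force: 50.8
```

Call:
{"method": "jog_arm", "body": {"deltas": [{"dx":0,"dy":0,"dz":0.002,"yaw":0},{"dx":0,"dy":0,"dz":0.002,"yaw":0},{"dx":0,"dy":0,"dz":0.002,"yaw":0}]}}

```text
time: 19.8
eef_pos: [0.5016, -0.2991, 0.2222]
tcp_rot: [2.413, 2.01, -0.001]
ft_force: [-1.2, -8.3, -1.5]
grip_width: 0.0379
grasp_force: 50.9
```

Call:
{"method": "jog_arm", "body": {"deltas": [{"dx":0,"dy":0,"dz":0.002,"yaw":0},{"dx":0,"dy":0,"dz":0.002,"yaw":0},{"dx":0,"dy":0,"dz":0.002,"yaw":0}]}}

```text
time: 20.05
eef_pos: [0.5016, -0.2991, 0.2217]
tcp_rot: [2.413, 2.01, -0.0]
ft_force: [-2.5, -7.3, 0.9]
grip_width: 0.0377
grasp_force: 50.9
```

Call:
{"method": "jog_arm", "body": {"deltas": [{"dx":0,"dy":0,"dz":0.002,"yaw":0},{"dx":0,"dy":0,"dz":0.002,"yaw":0},{"dx":0,"dy":0,"dz":0.002,"yaw":0}]}}

```text
time: 20.3
eef_pos: [0.5016, -0.2991, 0.2213]
tcp_rot: [2.413, 2.01, -0.0]
ft_force: [-4.0, -7.2, 4.6]
grip_width: 0.0383
grasp_force: 51.3
```

Touching the floor. Releasing.

Call:
{"method": "jog_arm", "body": {"deltas": [{"dx":0,"dy":0,"dz":0,"yaw":0},{"dx":0,"dy":0,"dz":0,"yaw":0}], "newtons": 20}}

```text
time: 20.47
eef_pos: [0.5016, -0.2991, 0.2213]
tcp_rot: [2.413, 2.01, -0.0]
ft_force: [-3.1, -6.1, 5.1]
grip_width: 0.0383
grasp_force: 51.3
```

Call:
{"method": "jog_arm", "body": {"deltas": [{"dx":0,"dy":0,"dz":0,"yaw":0},{"dx":0,"dy":0,"dz":0,"yaw":0},{"dx":0,"dy":0,"dz":0,"yaw":0},{"dx":0,"dy":0,"dz":0,"yaw":0},{"dx":0,"dy":0,"dz":0,"yaw":0},{"dx":0,"dy":0,"dz":0,"yaw":0}], "fingers": 0.8}}

```text
time: 20.97
eef_pos: [0.5015, -0.2986, 0.2209]
tcp_rot: [-2.414, -2.011, -0.0]
ft_force: [0.1, -0.3, 0.1]
grip_width: 0.0683
grasp_force: 0.0
```

Call:
{"method": "jog_arm", "body": {"deltas": [{"dx":0,"dy":0,"dz":-0.05,"yaw":0},{"dx":0,"dy":0,"dz":-0.15,"yaw":0},{"dx":0,"dy":0,"dz":-0.25,"yaw":0},{"dx":0,"dy":0,"dz":-0.35,"yaw":0},{"dx":0,"dy":0,"dz":-0.45,"yaw":0},{"dx":0,"dy":0,"dz":-0.5,"yaw":0},{"dx":0,"dy":0,"dz":-0.5,"yaw":0},{"dx":0,"dy":0,"dz":-0.5,"yaw":0},{"dx":0,"dy":0,"dz":-0.5,"yaw":0}]}}

```text
time: 21.72
eef_pos: [0.5013, -0.2985, 0.37]
tcp_rot: [-2.413, -2.01, 0.0]
ft_force: [0.1, -0.4, -0.3]
grip_width: 0.0682
grasp_force: 0.0
```

```bash
python3 - <<'E'
from h import *
go([.5,-.3,.38],np.radians(-10.05))
p=manip.get_image("wrist");save(p,"w6.png");P=cloud(p)
z=P[...,2];a=np.radians(-10.05);u=np.array([np.cos(a),np.sin(a)]);v=np.array([-np.sin(a),np.cos(a)]);O=np.array([.5222,-.1814])
X=(P[...,:2]-O)@u*1000;Y=(P[...,:2]-O)@v*1000
for y0 in(-130,-110,-90,-70,-40,-15):
  k=(abs(Y-y0)<5)&(z>.055)&(z<.1)
  print(y0,[(xx,round(float(np.median(z[k&(abs(X-xx)<1)]))*1000,1)) for xx in(-26,-23,-21,-19,-10,0,10,19,21,23,26) if (k&(abs(X-xx)<1)).sum()>2])
k=(z>.055)&(z<.07)&(abs(X)<15); print("Y range",np.percentile(Y[k],[.2,99.8]))
k=(z>.072)&(z<.085)&(abs(X)<12)&(abs(Y)<20); print("stop",np.percentile(Y[k],[2,98]))
k=(z>.055)&(z<.07)&(Y<-98)&(Y>-138); print("X range",np.percentile(X[k],[1,99]))
E
```

```text
t 21.72 tcp [ 0.5013 -0.2985  0.37  ] yaw_y -10.41 tilt [-1.e-03  7.e-04 -1.e+00] | dx,dy,dz [-0.0056 -0.0033 -0.0332] yaw -0.0031 j6 -0.46 F [ 0.1 -0.4 -0.3] w 0.0682 g 0.0
-130 [(-19, 62.9), (-10, 63.3), (0, 63.4), (10, 63.1), (19, 63.2), (21, 63.2)]
-110 [(-19, 63.2), (-10, 63.1), (0, 63.1), (10, 62.9), (19, 63.2), (21, 63.0)]
-90 [(-26, 60.0), (-23, 59.9), (-21, 59.7), (-19, 62.6), (-10, 63.1), (0, 63.2), (10, 63.1), (19, 63.0), (21, 62.3), (23, 59.9), (26, 60.0)]
-70 [(-26, 70.4), (-23, 67.7), (-21, 60.0), (-19, 62.8), (-10, 62.8), (0, 63.1), (10, 63.0), (19, 63.1), (21, 60.7), (23, 66.6), (26, 70.2)]
-40 [(-26, 70.5), (-23, 67.5), (-21, 60.0), (-19, 62.7), (-10, 63.0), (0, 63.0), (10, 63.2), (19, 63.0), (21, 60.9), (23, 67.3), (26, 70.4)]
-15 [(-26, 70.8), (-23, 67.6), (-21, 60.2), (-19, 62.8), (-10, 63.2), (0, 62.9), (10, 63.1), (19, 63.1), (21, 60.2), (23, 66.7), (26, 70.4)]
Y range [-1.39930548e+02 -7.84956088e-02]
stop [-0.31351138  9.61047993]
X range [-153.03519933   20.13651928]
```

View pics/w6.png

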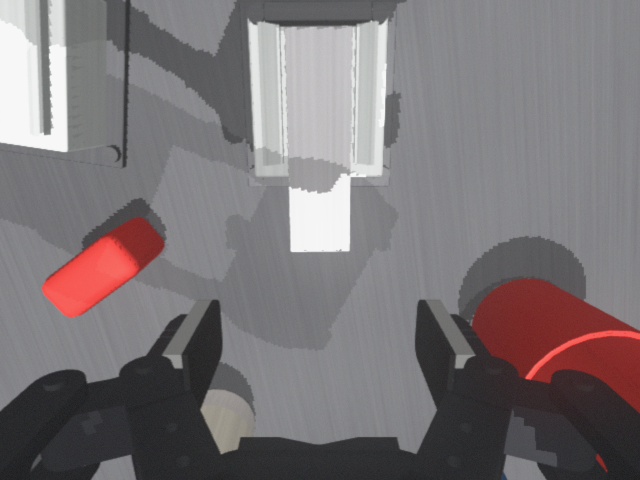

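The picture shows the strip flat in the channel, columns 282-355, with its end at the stop (row ~26) and about 50 mm sticking out to row 250. The depth data agree: top at 63 mm, far end at the stop, centred within 1 mm. Handing in.

```bash
python3 -c "
from cell import manip
print(manip.job_done())"
```

```text
the job is handed in; nothing more can be done
None
```

The strip is in the far jig's channel, flat, butted against the end stop and released; the final wrist picture and depth data confirm it. The job is handed in at about 22 s of the 72 s allowed, and the hand-in call gave no verdict.

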